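# Lay two glass bars in the order drawer

## Robot

A 6-joint arm with a two-finger parallel gripper is mounted at the origin on the work surface. World frame = base frame: x ahead of the robot, y to its left, z up, the work surface at z = 0. Lengths are in m, angles in rad, forces in N, time in s.
With the tool pointing down it reaches from about 0.25 to 0.725 m from the base axis. Payload 4 kg.
Tool frame: the origin (TCP) lies at the very end of the fingers, on their centre line; the grasp point (between the pads) lies 19 mm behind it; z points along the fingers, y is the direction in which the jaws open and shut (so a half turn about z gives the same grasp; the last joint's range is limited). The gripper opens to 85 mm and grips with 20 to 120 N. Pads are 22 mm wide; open, the fingers measure 114 mm over their backs; the gripper's body (76 mm by 85 mm) begins 54 mm behind the grasp point. The pads swing forward as they close: fully open they stand 13 mm farther back than shut.
Start: joints at [1.233, 0.241, 0.005, 1.335, 0, 1.571], TCP at [0.166, 0.472, 0.231] pointing down, gripper open.
Joint ranges: [-2.72, 2.72], [-1.05, 1.87], [-1.09, 1.28], [-1.99, 2.15], [-1.42, 1.44], [-3.14, 3.14]. Speed limits (rad/s): [2.79, 2.79, 3.14, 3.14, 3.14, 3.14].

## Interface

Orientations are given as [roll, pitch, yaw] about the fixed x, y, z axes, in that order (R = Rz(yaw) Ry(pitch) Rx(roll)).
In Python, from workcell import ctrl gives the robot as it stands. The module is installed in compiled form; this text tells all that it offers.
- The arm moves only by the shell command python3 -m pendant 'ROWS' [FORCE]. ROWS is text: rows parted by semicolons, each of 7 numbers parted by spaces: the shift along the tool's x, y, z in mm, then the turn, a rotation vector about the tool's x, y, z in degrees, then the opening, from 0 (shut) to 1 (fully open). In form: x y z ax ay az hand; .... A call has 1 to 12 rows; each row is the pose to reach, as a shift and turn from the pose measured when the call began, along the tool's axes at that moment; what a row does not reach only later rows make up. A row lasts 1/10 s, in which the tool goes at most 50 mm and 8.59 degrees, less where a joint would pass 70% of its speed; a pose out of reach is approached as far as the arm can. A call with a gripper value outside its range is refused whole. The fingers move at their own pace and stop on an object; FORCE is the grip in N (left out, the last holds). Time passes only in rows, so rows that repeat a pose let the fingers close. It gives the time, the measured TCP pose, the force and the opening at its end, in the units of the state.
- ctrl.get_obs(): the state, without advancing time (a new reading comes with each control period).
- ctrl.camera(name): name is "side" or "top" or "wrist"; returns the picture (480x640x3 uint8, red, green, blue); there is no depth.
- ctrl.camera_params(name): a dict with "intrinsics" (3x3 intrinsics, pixels), "R" (3x3) and "t" (3): a world point X has camera coordinates R X + t. Camera axes: x right, y down, z forward; pixel columns grow to the right and rows downward; lengths in m; the calibration is good to about 2 mm. A picture is of the moment at which its call begins: read the wrist's pose just before it. camera_params takes no time and is no camera call; for the wrist camera it gives the pose at the moment of the call.
- ctrl.finish_job(): hands the job in, once; it reports no verdict.
The state is a dict: "clock": time; "joints": joint angles; "joint_velocities": joint speeds; "effort": joint torques, N m; "tool_pos": TCP position; "eef_rot": TCP orientation; "ft_force": force on the tool from outside, world axes, zero at the start; "wrist_torque": the same for the moment, N m; "finger_gap": finger opening in m.
Only numpy, scipy, OpenCV 4.12 (cv2) and the standard library are available. Lean on these libraries where they do the work, as an engineer would, in place of code of your own. Each camera call takes 0.05 s, during which the arm holds its last target. There are 200 camera calls.

## Task

An order needs two bars of blue slab glass: pull the order drawer all the way open, then take exactly two of the three blue bars from the cork board and lay them flat on the drawer's floor, not stacked and never dropped. Leave the third blue bar where it lies, do not disturb the amber bar, the hammer or the jar, and leave the drawer open.

Things in the scene. Friction and masses are not known exactly. Their poses are not given: they have to be found in the camera images.
- order_drawer (a joint): opening of the cabinet's only drawer along its slide, m: 0 shut, 0.18 all the way open (stop); it slides out towards the robot, along the cabinet's own -x, and needs a few newtons. Starts shut or a little ajar.
- drawer_handle (a point): centre of the drawer handle, 105 mm above the table: an upright yellow bar 16 mm wide (y), 14 mm thick (x), 56 mm tall, 33 mm clear of the drawer face, held by a stub at top and bottom. Moves with the drawer; axes as the cabinet: x into it, y along its front, z up. A wire rack juts out above it: with the drawer shut the tool must lean back 30 to 50 degrees to reach it.
- drawer_floor (a point): point on the inner floor of the drawer, mid-width, 55 mm behind the inside of its front panel, 75 mm above the table; moves with the drawer, axes as the handle. The inside spans -55 to +139 mm in x, -132 to +132 mm in y; side walls rise 40 mm above the floor, the front panel 57 mm. When fully open, x from -55 to +60 mm is clear of the rack above.
- rack_edge (a point): middle of the lower front edge of the open black wire rack fixed over the teal cabinet; 220 mm above the table, 45 mm in front of the cabinet's face. Rack 320 mm wide, 12 mm thick, four bars across with gaps and a wooden plank at its rear. Fixed; axes as the cabinet.
- stock_board: flat cork board fixed on the table, 250 x 190 x 12 mm, holding the three blue bars spaced apart; origin at the centre of its underside, x along its 250 mm; on the left or right of the cabinet
- blue1: a bar of thick blue slab glass, 90 x 32 x 25 mm, 180 g; origin at its centre, x along its length, y across its width (32 mm), z up through its thickness; it lies flat on the cork board
- blue2: a bar of thick blue slab glass, 90 x 32 x 25 mm, 180 g; origin at its centre, x along its length, y across its width (32 mm), z up through its thickness; it lies flat on the cork board
- blue3: a bar of thick blue slab glass, 90 x 32 x 25 mm, 180 g; origin at its centre, x along its length, y across its width (32 mm), z up through its thickness; it lies flat on the cork board
- amber_bar: bystander: an amber glass bar, 90 x 32 x 25 mm, origin at its centre, on the grey slate (260 x 190 x 8 mm) on the side of the cabinet away from the cork board
- hammer: bystander: a hammer 180 mm long lying on the same grey slate; x along its handle
- jar: bystander: a paint jar, 52 mm across and 75 mm tall, standing on the same grey slate; origin at the centre of its underside
There are look-alikes about, which are no part of the job. Leave any red or turquoise look-alike of the blue2 alone.

How it is judged:
On the way, in this order (a step that is already met when the one before it is completed fails the run):
1. the drawer is pulled all the way open, to within 20 mm of its stop (value of joint order_drawer above 0.16 m), for 0.2 s.
2. two blue bars lie flat on the drawer's floor and the third has not left its place (((x of blue2 in the frame of drawer_floor between -0.055 and 0.145 m and y of blue2 in the frame of drawer_floor between -0.135 and 0.135 m and z of blue2 in the frame of drawer_floor between 0.007 and 0.021 m and x of blue3 in the frame of drawer_floor between -0.055 and 0.145 m and y of blue3 in the frame of drawer_floor between -0.135 and 0.135 m and z of blue3 in the frame of drawer_floor between 0.007 and 0.021 m and distance of blue1 from where it was at the start of the episode below 0.03 m) or (x of blue1 in the frame of drawer_floor between -0.055 and 0.145 m and y of blue1 in the frame of drawer_floor between -0.135 and 0.135 m and z of blue1 in the frame of drawer_floor between 0.007 and 0.021 m and x of blue3 in the frame of drawer_floor between -0.055 and 0.145 m and y of blue3 in the frame of drawer_floor between -0.135 and 0.135 m and z of blue3 in the frame of drawer_floor between 0.007 and 0.021 m and distance of blue2 from where it was at the start of the episode below 0.03 m) or (x of blue1 in the frame of drawer_floor between -0.055 and 0.145 m and y of blue1 in the frame of drawer_floor between -0.135 and 0.135 m and z of blue1 in the frame of drawer_floor between 0.007 and 0.021 m and x of blue2 in the frame of drawer_floor between -0.055 and 0.145 m and y of blue2 in the frame of drawer_floor between -0.135 and 0.135 m and z of blue2 in the frame of drawer_floor between 0.007 and 0.021 m and distance of blue3 from where it was at the start of the episode below 0.03 m))), for 0.2 s.
At the end, for the whole second after the job is handed in: The drawer stands open (within 30 mm of its stop); exactly two blue bars lie flat on its floor, none on top of another, at rest; the third blue bar is within 30 mm of where it started (value of joint order_drawer above 0.15 m and ((x of blue2 in the frame of drawer_floor between -0.055 and 0.145 m and y of blue2 in the frame of drawer_floor between -0.135 and 0.135 m and z of blue2 in the frame of drawer_floor between 0.007 and 0.021 m and x of blue3 in the frame of drawer_floor between -0.055 and 0.145 m and y of blue3 in the frame of drawer_floor between -0.135 and 0.135 m and z of blue3 in the frame of drawer_floor between 0.007 and 0.021 m and distance of blue1 from where it was at the start of the episode below 0.03 m) or (x of blue1 in the frame of drawer_floor between -0.055 and 0.145 m and y of blue1 in the frame of drawer_floor between -0.135 and 0.135 m and z of blue1 in the frame of drawer_floor between 0.007 and 0.021 m and x of blue3 in the frame of drawer_floor between -0.055 and 0.145 m and y of blue3 in the frame of drawer_floor between -0.135 and 0.135 m and z of blue3 in the frame of drawer_floor between 0.007 and 0.021 m and distance of blue2 from where it was at the start of the episode below 0.03 m) or (x of blue1 in the frame of drawer_floor between -0.055 and 0.145 m and y of blue1 in the frame of drawer_floor between -0.135 and 0.135 m and z of blue1 in the frame of drawer_floor between 0.007 and 0.021 m and x of blue2 in the frame of drawer_floor between -0.055 and 0.145 m and y of blue2 in the frame of drawer_floor between -0.135 and 0.135 m and z of blue2 in the frame of drawer_floor between 0.007 and 0.021 m and distance of blue3 from where it was at the start of the episode below 0.03 m)) and linear speed of each of blue1, blue2, blue3 below 0.02 m/s); the robot touches nothing.
It fails at once if a glass bar is dropped (falls free by more than about 3 cm) or flung ((linear speed of blue1 above 0.8 m/s and contact force between the fingers and blue1 below 0.05 N) or (linear speed of blue2 above 0.8 m/s and contact force between the fingers and blue2 below 0.05 N) or (linear speed of blue3 above 0.8 m/s and contact force between the fingers and blue3 below 0.05 N)).
It fails at once if the amber bar, the hammer or the jar is disturbed (moved by more than 30 mm) (distance of any of amber_bar, hammer, jar from where it was at the start of the episode above 0.03 m).
It also fails if it takes over 69 s, if anything falls off the work surface, if the arm or the gripper's body presses on something with over 40 N, if the wrist force passes 120 N, or if a joint passes its speed limit or range.

## Working session

There is one attempt and no reset: what is moved stays moved. The work goes in short steps, Python scripts to look and compute and a shell command to move; the robot and the scene stay as the last step left them, time stands still between calls to the robot, and variables do not carry over. Pictures are saved under pics/ and viewed, about 8 in all and at most 12, crops included, and the job is handed in when it is done.

```bash
mkdir -p pics; python3 - <<'E'
from workcell import ctrl
import cv2
o=ctrl.get_obs();print({k:o[k] for k in('clock','tool_pos','eef_rot','finger_gap')})
for n in('top','side'):
    im=ctrl.camera(n);cv2.imwrite(f'pics/{n}0.png',im[:,:,::-1])
    p=ctrl.camera_params(n);print(n,p)
E
```

```text
{'clock': 0.0, 'tool_pos': array([0.16548776, 0.47115341, 0.23041011]), 'eef_rot': array([-3.13951415e+00, -2.84735402e-07,  2.80381755e+00]), 'finger_gap': 0.08549435318055534}
top {'intrinsics': array([[513.48375376,   0.        , 323.80632656],
       [  0.        , 513.48375376, 239.79100575],
       [  0.        ,   0.        ,   1.        ]]), 'R': array([[-1.30311220e-03, -9.99994092e-01,  3.18084762e-03],
       [-9.94220116e-01,  9.54100852e-04, -1.07356652e-01],
       [ 1.07352983e-01, -3.30236045e-03, -9.94215485e-01]]), 't': array([-0.0831167 ,  0.53472819,  1.15416592])}
side {'intrinsics': array([[449.56874066,   0.        , 312.5774274 ],
       [  0.        , 449.56874066, 239.18713839],
       [  0.        ,   0.        ,   1.        ]]), 'R': array([[ 0.79302082, -0.60914422,  0.00782978],
       [-0.41294783, -0.54696086, -0.72822243],
       [ 0.44787506,  0.57426226, -0.68529613]]), 't': array([-0.4542659 ,  0.29572603,  0.95041674])}
```

View pics/top0.png

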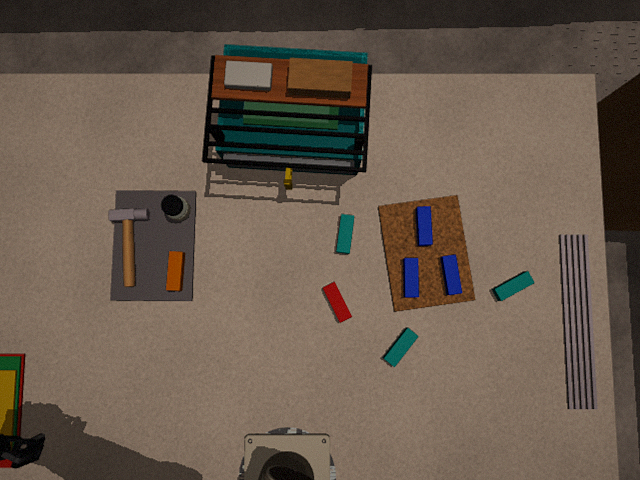

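View pics/side0.png

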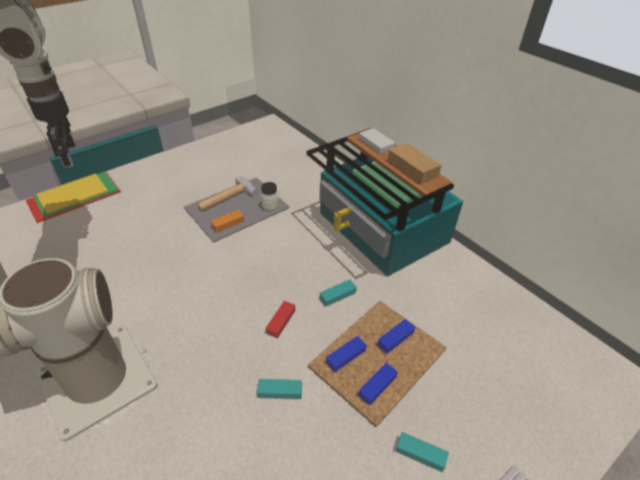

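The top view shows the cork board on the right with three dark blue bars at about (424,226), (411,277) and (452,274). The turquoise look-alikes are at (345,234), (400,347) and (513,286), and the red one at (337,302), all off the board. The yellow handle is at (288,178) top and (342,219) side. The amber bar, hammer and jar are on the left slate.

```bash
cat > h.py <<'E'
from workcell import ctrl
import cv2, numpy as np
from scipy.spatial.transform import Rotation as Ro
np.set_printoptions(precision=4,suppress=True)
def ray(n,px,p=None):
    p=p or ctrl.camera_params(n); d=p['R'].T@np.linalg.solve(p['intrinsics'],[px[0],px[1],1.]); return -p['R'].T@p['t'],d
def onz(n,px,z,p=None):
    c,d=ray(n,px,p); return c+d*(z-c[2])/d[2]
def proj(n,X,p=None):
    p=p or ctrl.camera_params(n); q=p['intrinsics']@(p['R']@np.array(X)+p['t']); return q[:2]/q[2]
def rows(pos,R):
    "shift mm / rotvec deg from the present tool pose to world pose"
    o=ctrl.get_obs(); R0=Ro.from_euler('xyz',o['eef_rot'])
    return R0.inv().apply(np.array(pos)-o['tool_pos'])*1e3,(R0.inv()*R).as_rotvec(degrees=True)
E
python3 - <<'E'
from h import *
im=cv2.imread('pics/top0.png'); hsv=cv2.cvtColor(im,cv2.COLOR_BGR2HSV)
m=cv2.inRange(hsv,(110,150,60),(130,255,255))
cs,_=cv2.findContours(m,0,2)
for c in cs:
    if cv2.contourArea(c)>200:
        (cx,cy),s,_=cv2.minAreaRect(c)
        b=np.array([onz('top',q,.037) for q in cv2.boxPoints(cv2.minAreaRect(c))])
        e=[b[1]-b[0],b[2]-b[1]];e=max(e,key=np.linalg.norm)
        print((cx,cy),s,onz('top',(cx,cy),.037),'yaw',np.degrees(np.arctan2(e[1],e[0]))%180,np.linalg.norm(b[1]-b[0]),np.linalg.norm(b[2]-b[1]))
a=cv2.resize(im[140:210,190:390],(800,280),interpolation=2)
s=cv2.imread('pics/side0.png')[130:270,290:470]
b=cv2.resize(s,None,fx=2.2,fy=2.2,interpolation=2)
t=cv2.resize(im[190:315,375:480],None,fx=2.46,fy=2.46,interpolation=2)
out=np.zeros((590,800,3),np.uint8); out[:280]=a; out[280:280+b.shape[0],:b.shape[1]]=b; out[280:280+t.shape[0],420:420+t.shape[1]]=t[:, :380]
cv2.imwrite('pics/c1.png',out)
for px in((203,162),(367,172)): print('rack',onz('top',px,.232))
E
```

```text
(411.1873474121094, 276.994140625) (38.41874694824219, 13.555882453918457) [ 0.4486 -0.2821  0.037 ] yaw 0.5918013164649096 0.03095294761846205 0.08707674457420031
(451.79730224609375, 274.2837829589844) (39.291351318359375, 13.645113945007324) [ 0.4546 -0.3746  0.037 ] yaw 7.828556513267728 0.03130741502917299 0.08887746802274617
(424.3620910644531, 225.15518188476562) (38.40420150756836, 13.506065368652344) [ 0.5673 -0.3147  0.037 ] yaw 1.9808367558760267 0.03120588964614841 0.08891242313057013
rack [0.6644 0.1507 0.232 ]
rack [ 0.6445 -0.1668  0.232 ]
```

View pics/c1.png

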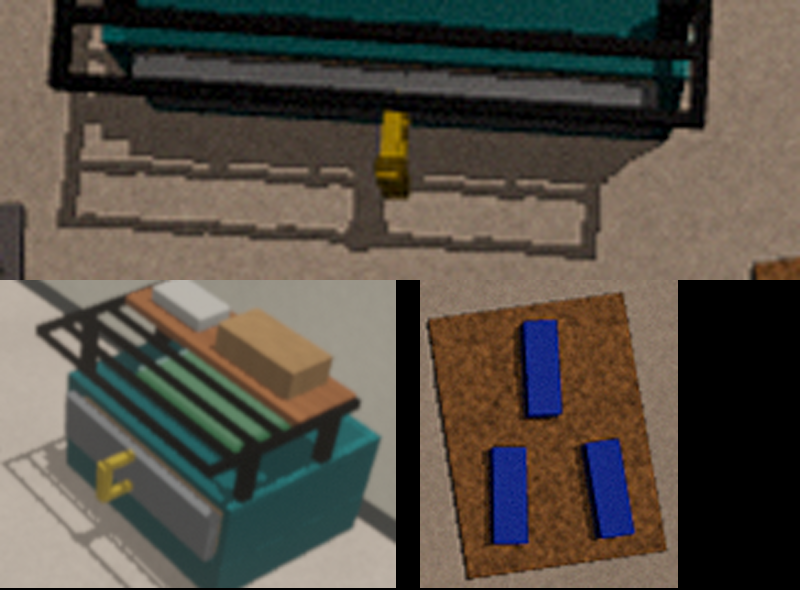

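```bash
python3 - <<'E'
from h import *
print(onz('top',(289,180),.133),onz('top',(288.5,188.7),.077))
for X in([.64,-.004,.133],[.64,-.004,.077],[.65,-.004,.133],[.65,-.004,.077]): print(X,proj('top',X),proj('side',X))
# side crop: bar top / bottom px
for q in((100,460),(103,502)): print('side px',290+q[0]/2.2,130+(q[1]-280)/2.2)
print(onz('side',(290+101/2.2,130+(458-280)/2.2),.133),onz('side',(290+105/2.2,130+(500-280)/2.2),.077))
for px in((55,88),(705,128)): print(onz('top',(190+px[0]/4,140+px[1]/4),.220))
E
```

```text
[ 0.6513 -0.0095  0.133 ] [ 0.6443 -0.0049  0.077 ]
[0.64, -0.004, 0.133] [286.3644 185.2461] [334.8847 214.3321]
[0.64, -0.004, 0.077] [288.1032 190.5883] [333.9937 230.6499]
[0.65, -0.004, 0.133] [286.3951 180.6235] [337.903  212.8121]
[0.65, -0.004, 0.077] [288.1307 186.185 ] [336.9177 229.1174]
side px 335.45454545454544 211.8181818181818
side px 336.8181818181818 230.9090909090909
[0.6508 0.0049 0.133 ] [ 0.6495 -0.008   0.077 ]
[0.6676 0.1521 0.22  ]
[ 0.6474 -0.1664  0.22  ]
```

```bash
cat >> h.py <<'E'
YAW=-3.6
def down(a): return Ro.from_euler('xyz',[180,0,a],degrees=True)
def lean(t,a=YAW): return Ro.from_euler('xyz',[180,-t,a],degrees=True)
E
python3 -c "
from h import *
print(rows([.45,.0,.28],down(-3.6)))"
```

```text
(array([-424.5726, -350.4007,  -48.8518]), array([ -0.0213,   0.1547, 164.2444]))
```

```bash
python3 -m pendant '-424 -350 -49 0 0 164 0.6;-424 -350 -49 0 0 164 0.6;-424 -350 -49 0 0 164 0.6;-424 -350 -49 0 0 164 0.6;-424 -350 -49 0 0 164 0.6;-424 -350 -49 0 0 164 0.6;-424 -350 -49 0 0 164 0.6;-424 -350 -49 0 0 164 0.6;-424 -350 -49 0 0 164 0.6;-424 -350 -49 0 0 164 0.6;-424 -350 -49 0 0 164 0.6;-424 -350 -49 0 0 164 0.6' 40
python3 -c "
from h import *
print(rows([.45,.0,.28],down(-3.6)))
print(rows([.598,-.0024,.162],lean(45)))"
```

```text
clock: 1.3
tool_pos: [0.4519, -0.0042, 0.2799]
eef_rot: [3.139, 0.002, 0.99]
ft_force: [-0.0, 1.6, 0.6]
finger_gap: 0.0513
(array([ 2.4313, -3.8993, -0.134 ]), array([ 0.2   ,  0.012 , 60.3194]))
(array([ 81.8565, 120.8164, 118.0667]), array([-23.4507,  40.6946,  57.1502]))
```

```bash
python3 -m pendant '3 -4 0 0 0 60 0.6;3 -4 0 0 0 60 0.6;3 -4 0 0 0 60 0.6;3 -4 0 0 0 60 0.6;3 -4 0 0 0 60 0.6;3 -4 0 0 0 60 0.6;3 -4 0 0 0 60 0.6;3 -4 0 0 0 60 0.6'
python3 -c "
from h import *
print(rows([.598,-.0024,.162],lean(45)))"
```

```text
clock: 2.1
tool_pos: [0.4493, -0.0153, 0.2794]
eef_rot: [-3.132, -0.0, -0.039]
ft_force: [-0.1, 0.5, 0.3]
finger_gap: 0.051
(array([148.0486, -17.5446, 117.649 ]), array([-1.0417, 44.9849,  1.1146]))
```

```bash
python3 -m pendant '30 -5 20 -1 8 0 0.6;60 -8 40 -1 16 1 0.6;90 -12 60 -1 25 1 0.6;120 -15 85 -1 33 1 0.6;140 -17 105 -1 41 1 0.6;148 -18 118 -1 45 1 0.6;148 -18 118 -1 45 1 0.6;148 -18 118 -1 45 1 0.6'
python3 - <<'E'
from h import *
p=ctrl.camera_params('wrist'); im=ctrl.camera('wrist')
a=cv2.imwrite('pics/w1.png',im[:,:,::-1])
print(ctrl.get_obs()['tool_pos'],ctrl.get_obs()['eef_rot'])
for X in([.655,-.006,.133],[.655,-.006,.077]): print(proj('wrist',X,p))
np.save('w1.npy',p,allow_pickle=True)
E
```

```text
clock: 2.9
tool_pos: [0.5925, -0.0184, 0.1557]
eef_rot: [3.13, -0.776, -0.025]
ft_force: [-1.5, 0.7, -1.3]
finger_gap: 0.0509
[ 0.5947 -0.0185  0.1583] [ 3.1297 -0.7782 -0.0245]
[285.3441 204.011 ]
[290.5956 252.6503]
```

View pics/w1.png

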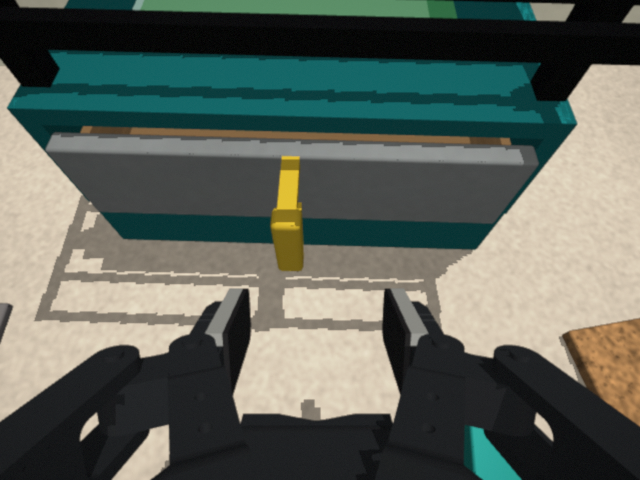

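The wrist view shows the yellow handle's front face from (287,225) at the top to (290,270) at the bottom, lower in the picture than I predicted. So it stands nearer than estimated, and the drawer is a little ajar.

```bash
python3 - <<'E'
from h import *
p=np.load('w1.npy',allow_pickle=True).item()
print(onz('wrist',(287,225),.133,p),onz('wrist',(290,270),.077,p))
print(onz('wrist',(288,248),.105,p))
Y=Ro.from_euler('z',YAW,degrees=True)
for x in(.640,.645,.648): print(x,proj('wrist',[x,-.008,.133],p),proj('wrist',[x,-.008,.077],p),proj('top',[x,-.008,.133]),proj('top',[x,-.008,.077]))
c=np.array([.652,-.008,.105])
for t in(40,45):
    R=lean(t); z=R.as_matrix()[:,2]; print(c+z*.019, rows(c+z*.019,R))
E
```

```text
[ 0.6423 -0.0069  0.133 ] [ 0.6428 -0.0056  0.077 ]
[ 0.6438 -0.0059  0.105 ]
0.64 [289.2053 228.9296] [293.8408 274.0246] [288.2481 185.245 ] [289.8953 190.5871]
0.645 [289.2058 220.3922] [293.7962 266.7342] [288.2625 182.9326] [289.9082 188.3845]
0.648 [289.206  215.3682] [293.7698 262.4275] [288.2711 181.5462] [289.916  187.0639]
[ 0.6642 -0.0088  0.0904] (array([  1.6131, -12.5986,  96.7772]), array([-0.7985, -4.5975,  1.5981]))
[ 0.6654 -0.0088  0.0916] (array([  3.2689, -12.5525,  96.8375]), array([-0.8672,  0.4021,  1.5614]))
```

```bash
python3 -m pendant '2 -14 0 -1 0 2 0.6;2 -14 25 -1 0 2 0.6;2 -14 50 -1 0 2 0.6;2 -14 75 -1 0 2 0.6;2 -14 95 -1 0 2 0.6;2 -14 95 -1 0 2 0.6;2 -14 95 -1 0 2 0;2 -14 95 -1 0 2 0;2 -14 95 -1 0 2 0;2 -14 95 -1 0 2 0' 60
python3 - <<'E'
from h import *
o=ctrl.get_obs();print(o['tool_pos'],o['eef_rot'],o['finger_gap'])
R0=Ro.from_euler('xyz',o['eef_rot'])
Y=Ro.from_euler('z',YAW,degrees=True).apply([-1,0,0])
print(R0.inv().apply(Y))
E
```

```text
clock: 3.95
tool_pos: [0.6631, -0.0059, 0.094]
eef_rot: [-3.121, -0.779, -0.017]
ft_force: [-6.8, 42.4, 3.9]
finger_gap: 0.0143
[ 0.6631 -0.0059  0.094 ] [-3.1209 -0.7792 -0.0171] 0.01433144063045032
[-0.7107 -0.0602 -0.7009]
```

```bash
python3 -m pendant '-14 -4 -14 0 0 0 0;-28 -4 -28 0 0 0 0;-42 -5 -42 0 0 0 0;-56 -6 -55 0 0 0 0'
python3 - <<'E'
from h import *
o=ctrl.get_obs();print(o['tool_pos'],o['eef_rot'],o['finger_gap'],o['ft_force'])
E
```

```text
clock: 4.35
tool_pos: [0.5838, -0.0005, 0.094]
eef_rot: [-3.119, -0.777, -0.012]
ft_force: [3.7, 7.6, -6.4]
finger_gap: 0.0144
[ 0.5838 -0.0005  0.094 ] [-3.1194 -0.7775 -0.0116] 0.014405648426634601 [ 3.7129  7.5751 -6.3791]
```

```bash
python3 -m pendant '-14 -2 -14 0 0 0 0;-28 -3 -28 0 0 0 0;-42 -4 -42 0 0 0 0;-53 -5 -52 0 0 0 0;-58 -5 -57 0 0 0 0;-63 -5 -62 0 0 0 0;-66 -6 -65 0 0 0 0'

```

```text
clock: 5.05
tool_pos: [0.4902, 0.0054, 0.094]
eef_rot: [-3.114, -0.775, -0.006]
ft_force: [3.9, 12.9, -9.3]
finger_gap: 0.014
```

```bash
python3 -m pendant '-4 0 -4 0 0 0 0;-7 -1 -7 0 0 0 0;-9 -1 -9 0 0 0 0'

```

```text
clock: 5.35
tool_pos: [0.4811, 0.006, 0.0959]
eef_rot: [-3.113, -0.776, -0.005]
ft_force: [35.5, 5.0, -35.4]
finger_gap: 0.0136
```

```bash
python3 -m pendant '4 0 4 0 0 0 0.6;4 0 4 0 0 0 0.6;4 0 4 0 0 0 0.6;4 0 4 0 0 0 0.6;4 0 -30 0 0 0 0.6;4 0 -70 0 0 0 0.6;4 0 -110 0 0 0 0.6;4 0 -145 0 0 0 0.6;4 0 -145 0 0 0 0.6'
python3 - <<'E'
from h import *
im=ctrl.camera('top')[:,:,::-1];cv2.imwrite('pics/t2full.png',im)
cv2.imwrite('pics/t2.png',cv2.resize(im[60:320,190:490],None,fx=2.3,fy=2.3,interpolation=2))
E
```

```text
clock: 6.25
tool_pos: [0.3821, 0.002, 0.2075]
eef_rot: [-3.114, -0.787, -0.005]
ft_force: [0.6, -0.4, 0.8]
finger_gap: 0.051
```

View pics/t2.png

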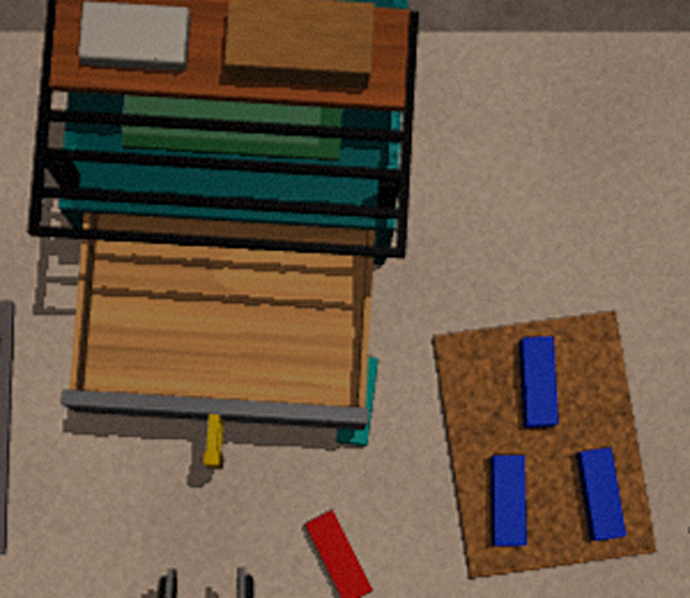

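The drawer stands fully open, with its front panel at crop rows 391–409. The three blue bars are undisturbed at crop (540,381), (509,500) and (603,494). I'll take B (411,277) and A (424,226) and leave C (452,274).

```bash
python3 - <<'E'
from h import *
L=onz('top',(217.8,230),.132);R=onz('top',(349.1,237.8),.132);print(L,R)
M=(L+R)/2;d=L-R;yaw=np.degrees(np.arctan2(-d[0],d[1]));print(M,yaw,np.linalg.norm(d))
Q=Ro.from_euler('z',yaw,degrees=True)
F=M+Q.apply([.055,0,0]);print('floor',F)
for y in(-.05,.05): print(F+Q.apply([.002,y,0]))
print(rows([.449,-.281,.13],down(0.6)))
E
```

```text
[0.5444 0.1397 0.132 ] [ 0.5277 -0.1366  0.132 ]
[0.5361 0.0016 0.132 ] -3.4757235021018955 0.2768400723767536
floor [ 0.591  -0.0018  0.132 ]
[ 0.5899 -0.0518  0.132 ]
[0.596 0.048 0.132]
(array([ -6.0116, 285.436 ,  93.5223]), array([ -1.1636, -45.0101,  -0.2182]))
```

```bash
python3 -m pendant '0 50 10 0 -8 0 0.6;0 100 20 0 -16 0 0.6;-2 150 30 0 -25 0 0.6;-3 200 50 0 -33 0 0.6;-5 245 70 -1 -41 0 0.6;-6 285 93 -1 -45 0 0.6;-6 285 93 -1 -45 0 0.6;-6 285 93 -1 -45 0 0.6;-6 285 93 -1 -45 0 0.6'
python3 - <<'E'
from h import *
p=ctrl.camera_params('wrist'); im=ctrl.camera('wrist')
print(rows([.449,-.281,.014],down(0.6)))
im=im[:,:,::-1].copy();cv2.imwrite('pics/w2.png',im)
for X in([.449,-.281,.037],[.494,-.281,.037],[.404,-.281,.037],[.567,-.314,.037]): print(X,proj('wrist',X,p))
E
```

```text
clock: 7.2
tool_pos: [0.4476, -0.2796, 0.1288]
eef_rot: [-3.136, 0.002, 0.008]
ft_force: [0.0, -0.5, -0.1]
finger_gap: 0.051
(array([  1.1535,   2.032 , 116.404 ]), array([-0.2522, -0.0047, -0.1067]))
[0.449, -0.281, 0.037] [317.3505 239.0332]
[0.494, -0.281, 0.037] [318.0286 164.8261]
[0.404, -0.281, 0.037] [316.7374 306.135 ]
[0.567, -0.314, 0.037] [381.2198  26.6135]
```

View pics/w2.png

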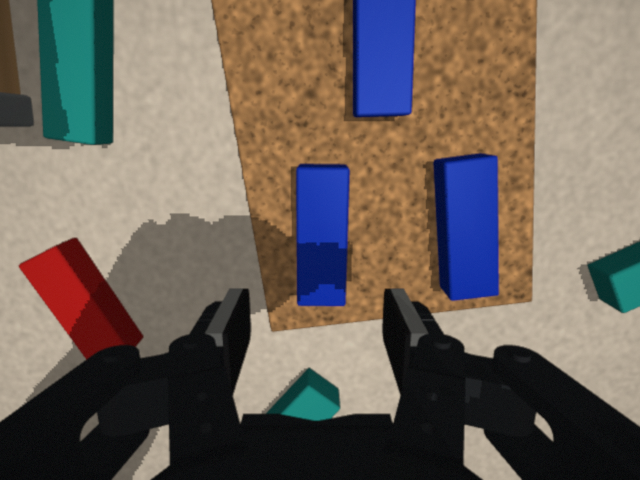

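The target bar B spans (297–349, 166–304), centred at (322,236), against a predicted (317,239), so I shift about 3 mm towards −y. It is dark blue, on the cork, and clear of the turquoise and red look-alikes.

```bash
python3 -m pendant '3 5 40 0 0 0 0.6;3 5 80 0 0 0 0.6;3 5 100 0 0 0 0.6;3 5 115 0 0 0 0.6;3 5 115 0 0 0 0.6;3 5 115 0 0 0 0;3 5 115 0 0 0 0;3 5 115 0 0 0 0;3 5 115 0 0 0 0;3 5 115 0 0 0 0' 40
```

```text
clock: 8.25
tool_pos: [0.4521, -0.2842, 0.0181]
eef_rot: [-3.139, -0.004, 0.009]
ft_force: [-1.4, 3.6, 7.9]
finger_gap: 0.0317
```

```bash
python3 -m pendant '0 0 -10 0 0 0 0;0 0 -30 0 0 0 0;0 0 -60 0 0 0 0;0 0 -100 0 0 0 0;0 0 -140 0 0 0 0;0 0 -180 0 0 0 0;0 0 -180 0 0 0 0' 
python3 - <<'E'
from h import *
print(rows([.592,-.052,.18],down(-3.5)),rows([.592,-.052,.083],down(-3.5)))
E
```

```text
clock: 8.95
tool_pos: [0.4548, -0.287, 0.2061]
eef_rot: [3.137, -0.016, 0.009]
ft_force: [0.4, -0.1, -1.9]
finger_gap: 0.0312
(array([ 138.8789, -233.8562,   27.1252]), array([ 0.2498, -0.9119,  4.0127])) (array([ 137.3511, -234.3328,  124.112 ]), array([ 0.2498, -0.9119,  4.0127]))
```

```bash
python3 -m pendant '10 -18 0 0 -1 1 0;28 -48 0 0 -1 1 0;48 -82 0 0 -1 2 0;68 -116 0 0 -1 3 0;88 -150 0 0 -1 4 0;108 -182 0 0 -1 4 0;124 -210 0 0 -1 4 0;135 -228 5 0 -1 4 0;139 -234 15 0 -1 4 0;139 -234 27 0 -1 4 0;139 -234 27 0 -1 4 0' 
python3 - <<'E'
from h import *
p=ctrl.camera_params('wrist');im=ctrl.camera('wrist')[:,:,::-1]; tp=ctrl.camera('top')[:,:,::-1]; cv2.imwrite('pics/w3full.png',im)
o=np.zeros((560,800,3),np.uint8); o[:375,:500]=cv2.resize(im,(500,375)); c=cv2.resize(tp[130:280,190:390],(300,225),interpolation=2);o[:225,500:]=c
s=ctrl.camera('side')[:,:,::-1]; c=cv2.resize(s[140:300,280:480],(300,240)); o[230:470,500:]=c
cv2.imwrite('pics/w3.png',o)
print(rows([.592,-.052,.083],down(-3.5)))
E
```

```text
clock: 10.05
tool_pos: [0.5898, -0.0526, 0.1772]
eef_rot: [3.137, 0.007, -0.062]
ft_force: [-1.1, 0.0, -2.5]
finger_gap: 0.0312
(array([ 0.6961, -1.6071, 97.0348]), array([ 0.2678,  0.122 , -0.096 ]))
```

View pics/w3.png

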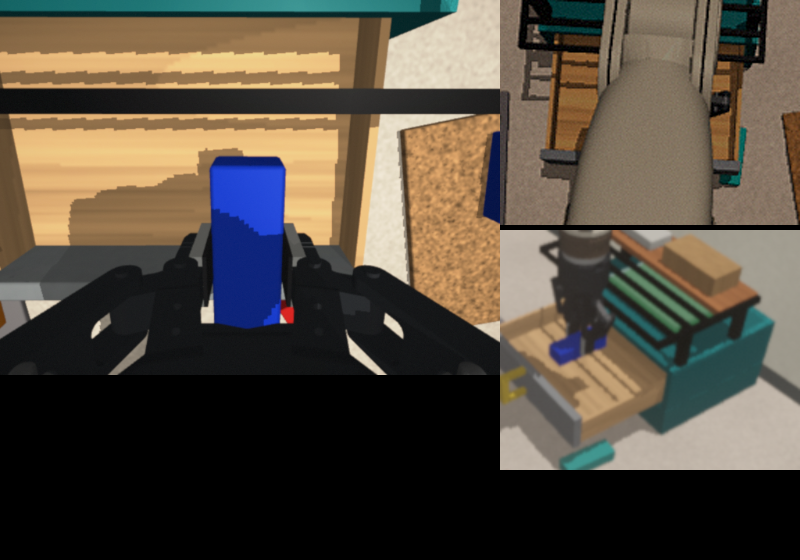

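```bash
python3 - <<'E'
from h import *
p=ctrl.camera_params('wrist')
for q in((38,246),(345,246),(0,285)): 
    q=np.array(q)*1.28; print('panel',onz('wrist',q,.132,p))
for q in((210,160),(284,160),(213,325),(280,325)): print('bar top',onz('wrist',np.array(q)*1.28,.196,p))
for q in((375,100),(20,130),(335,240),(33,240)): print('floor/wall', onz('wrist',np.array(q)*1.28,.075,p))
E
```

```text
panel [0.5729 0.0874 0.132 ]
panel [ 0.5595 -0.119   0.132 ]
panel [0.5451 0.1211 0.132 ]
bar top [ 0.6358 -0.0419  0.196 ]
bar top [ 0.6339 -0.0723  0.196 ]
bar top [ 0.5552 -0.0356  0.196 ]
bar top [ 0.5531 -0.0679  0.196 ]
floor/wall [ 0.6522 -0.1576  0.075 ]
floor/wall [0.6469 0.1207 0.075 ]
floor/wall [ 0.5359 -0.1285  0.075 ]
floor/wall [0.5529 0.1341 0.075 ]
```

The wrist view shows bar B held level, with its front end over the panel-side third of the floor. The inner panel/floor line is at row 246 of the half-size picture, about 10 mm behind the bar's rear end. I'll shift 4 mm forward and lower.

```bash
python3 -m pendant '4 -1 20 0 0 0 0;4 -1 45 0 0 0 0;4 -1 70 0 0 0 0;4 -1 85 0 0 0 0;4 -1 92 0 0 0 0;4 -1 95 0 0 0 0;4 -1 96 0 0 0 0;4 -1 96 0 0 0 0'
```

```text
clock: 11.0
tool_pos: [0.5961, -0.0531, 0.0852]
eef_rot: [3.137, 0.0, -0.063]
ft_force: [-0.8, -0.8, -2.1]
finger_gap: 0.0311
```

```bash
python3 -m pendant '-1 0 2 0 0 0 0;-1 0 4 0 0 0 0;-1 0 5 0 0 0 0'; python3 -c "
from h import *;print(ctrl.get_obs()['tool_pos'],ctrl.get_obs()['ft_force'])"
```

```text
clock: 11.3
tool_pos: [0.5955, -0.053, 0.0812]
eef_rot: [3.137, -0.001, -0.063]
ft_force: [-1.6, -0.4, 7.7]
finger_gap: 0.031
[ 0.5955 -0.053   0.0812] [-1.5822 -0.4382  7.7487]
```

```bash
python3 -m pendant '0 0 1 0 0 0 0.6;0 0 1 0 0 0 0.6;0 0 1 0 0 0 0.6;0 0 -20 0 0 0 0.6;0 0 -60 0 0 0 0.6;0 0 -100 0 0 0 0.6;0 0 -118 0 0 0 0.6;0 0 -118 0 0 0 0.6'
python3 - <<'E'
from h import *
print(rows([.568,-.317,.20],down(2)),rows([.568,-.317,.1],down(2)))
E
```

```text
clock: 12.1
tool_pos: [0.5977, -0.0527, 0.2033]
eef_rot: [3.137, -0.009, -0.063]
ft_force: [0.4, 0.5, 0.1]
finger_gap: 0.0516
(array([-12.9999, 265.667 ,   4.464 ]), array([ 0.3103, -0.519 , -5.6093])) (array([-13.9307, 265.1707, 104.4584]), array([ 0.3103, -0.519 , -5.6093]))
```

```bash
python3 -m pendant '-8 30 0 0 0 -1 0.6;-12 75 0 0 0 -2 0.6;-13 120 0 0 0 -4 0.6;-13 165 0 0 0 -6 0.6;-13 210 10 0 0 -6 0.6;-13 245 40 0 0 -6 0.6;-14 265 70 0 0 -6 0.6;-14 265 75 0 0 -6 0.6;-14 265 75 0 0 -6 0.6'
python3 - <<'E'
from h import *
p=ctrl.camera_params('wrist');im=ctrl.camera('wrist')[:,:,::-1]; tp=ctrl.camera('top')[:,:,::-1]
print(rows([.568,-.317,.017],down(2)))
o=np.zeros((480,800,3),np.uint8); o[:375,:500]=cv2.resize(im,(500,375)); o[:225,500:]=cv2.resize(tp[130:280,190:390],(300,225),interpolation=2)
cv2.imwrite('pics/w4.png',o)
hsv=cv2.cvtColor(np.ascontiguousarray(im),cv2.COLOR_BGR2HSV);m=cv2.inRange(hsv,(110,150,40),(130,255,255))
for c in cv2.findContours(m,0,2)[0]:
    if cv2.contourArea(c)>800: print(cv2.minAreaRect(c),cv2.boundingRect(c))
print('pred',proj('wrist',[.568,-.317,.037],p))
E
```

```text
clock: 13.0
tool_pos: [0.5659, -0.3159, 0.1263]
eef_rot: [3.139, -0.004, 0.041]
ft_force: [-0.5, 1.0, 1.3]
finger_gap: 0.0514
(array([ -1.2399,   0.6276, 112.8542]), array([ 0.3254, -0.5198,  0.4602]))
((383.2069091796875, 375.4827880859375), (94.33967590332031, 30.560739517211914), 85.2363510131836) (365, 329, 36, 94)
((315.0, 235.5), (141.0, 52.0), 90.0) (289, 165, 53, 142)
pred [315.8326 239.8197]
```

View pics/w4.png

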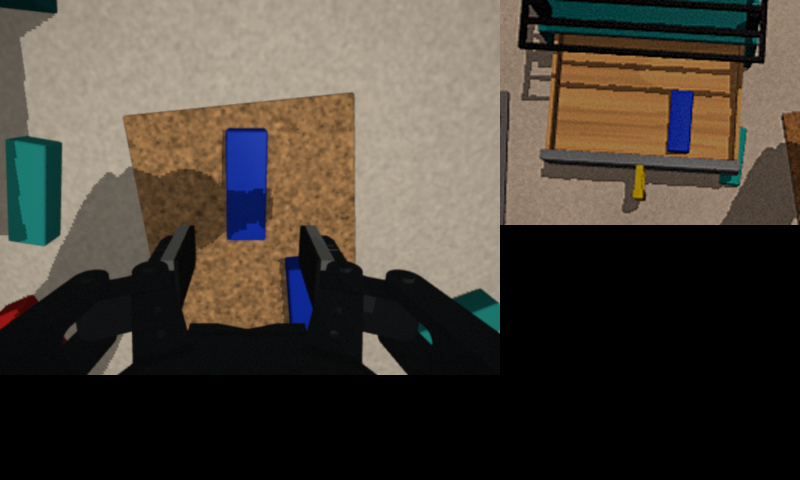

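Bar B lies flat inside the drawer, at (680,121) of the inset. Bar A is centred at (315,235) against a predicted (316,240), so the alignment is good.

```bash
python3 -m pendant '2 0 40 0 0 0 0.6;2 0 80 0 0 0 0.6;2 0 98 0 0 0 0.6;2 0 110 0 0 0 0.6;2 0 110 0 0 0 0.6;2 0 110 0 0 0 0;2 0 110 0 0 0 0;2 0 110 0 0 0 0;2 0 110 0 0 0 0;2 0 110 0 0 0 0' 40
```

```text
clock: 14.1
tool_pos: [0.5729, -0.3168, 0.0224]
eef_rot: [3.134, -0.013, 0.043]
ft_force: [0.6, 2.2, 5.5]
finger_gap: 0.0314
```

```bash
python3 -m pendant '0 0 0 0 0 0 0.6;-2 0 5 0 0 0 0.6;-2 0 5 0 0 0 0.6;-2 0 5 0 0 0 0;-2 0 5 0 0 0 0;-2 0 5 0 0 0 0;-2 0 5 0 0 0 0' 40
```

```text
clock: 14.8
tool_pos: [0.5708, -0.3168, 0.0169]
eef_rot: [3.134, -0.013, 0.043]
ft_force: [-0.1, -1.1, -0.9]
finger_gap: 0.0311
```

```bash
python3 -m pendant '0 0 -10 0 0 0 0;0 0 -30 0 0 0 0;0 0 -60 0 0 0 0;0 0 -100 0 0 0 0;0 0 -140 0 0 0 0;0 0 -180 0 0 0 0;0 0 -180 0 0 0 0' 
python3 - <<'E'
from h import *
print(rows([.602,.048,.19],down(-3.5)))
E
```

```text
clock: 15.5
tool_pos: [0.5717, -0.3174, 0.2056]
eef_rot: [3.127, -0.025, 0.043]
ft_force: [0.4, 0.2, -0.5]
finger_gap: 0.031
(array([  45.7306, -363.9984,   11.4479]), array([ 0.7582, -1.4605,  5.9703]))
```

```bash
python3 -m pendant '2 -18 0 0 -1 1 0;6 -50 0 0 -1 2 0;10 -85 0 0 -1 3 0;15 -120 0 0 -1 4 0;20 -160 0 0 -1 5 0;25 -200 0 0 -1 6 0;30 -240 0 0 -1 6 0;35 -280 0 1 -1 6 0;40 -315 0 1 -1 6 0;44 -342 0 1 -1 6 0;46 -358 0 1 -1 6 0;46 -364 0 1 -1 6 0' 
python3 - <<'E'
from h import *
print(rows([.602,.048,.08],down(-3.5)))
E
```

```text
clock: 16.7
tool_pos: [0.6022, 0.0107, 0.2012]
eef_rot: [-3.108, -0.007, 0.002]
ft_force: [-1.6, -0.5, -1.8]
finger_gap: 0.0311
(array([ -0.9174, -33.1923, 122.3787]), array([-1.9589, -0.3163,  3.5932]))
```

```bash
python3 -m pendant '-1 -20 0 -1 0 2 0;-1 -30 0 -2 0 4 0;-1 -33 0 -2 0 4 0;-1 -33 10 -2 0 4 0;-1 -33 10 -2 0 4 0' 
python3 - <<'E'
from h import *
print(rows([.602,.048,.08],down(-3.5)))
E
```

```text
clock: 17.2
tool_pos: [0.6, 0.0056, 0.1905]
eef_rot: [-3.112, -0.002, -0.005]
ft_force: [-1.7, 0.8, -1.7]
finger_gap: 0.031
(array([  1.6388, -39.1338, 111.726 ]), array([-1.7044, -0.0419,  3.2279]))
```

```bash
python3 - <<'E'
from h import *
o=ctrl.get_obs();print(o['joints'],o['joint_velocities'],o['effort'],o['tool_pos'],o['ft_force'])
s=ctrl.camera('side')[:,:,::-1]; cv2.imwrite('pics/s5.png',cv2.resize(s[20:320,180:500],None,fx=2,fy=2))
E
```

```text
[-0.0057  0.4574  0.2102  1.3221  0.0297  3.1406] [ 0.0048 -0.0021  0.0148  0.0245 -0.0006  0.0017] [ -0.0899 -49.6365  26.7776  -0.3351   0.1136   0.0001] [0.6    0.0056 0.1905] [-1.6625  0.7979 -1.6889]
```

View pics/s5.png

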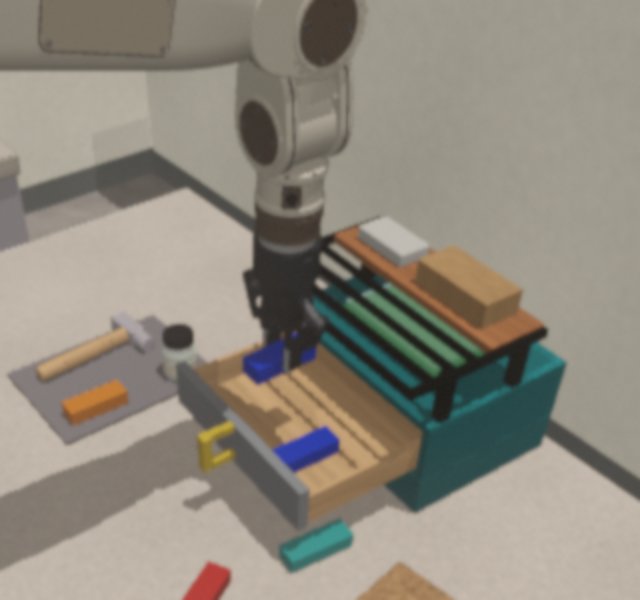

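The side view shows bar A held above the drawer and bar B flat on its floor. Joint 6 is at its limit, so the tool must yaw the other way at y>0. I'll lay A at a yaw of about +6° at y≈0.045.

```bash
python3 - <<'E'
from h import *
print(rows([.602,.045,.19],down(6.5)),rows([.602,.045,.085],down(6.5)))
E
```

```text
(array([  1.6969, -39.264 ,   2.1703]), array([-1.6914, -0.2117, -6.7583])) (array([  1.4926, -36.1491, 107.1238]), array([-1.6914, -0.2117, -6.7583]))
```

```bash
python3 -m pendant '2 -5 1 -1 0 -4 0;2 -15 2 -2 0 -7 0;2 -27 2 -2 0 -7 0;2 -36 2 -2 0 -7 0;2 -39 2 -2 0 -7 0;2 -39 2 -2 0 -7 0' 
python3 - <<'E'
from h import *
print(ctrl.get_obs()['joints'],rows([.602,.045,.085],down(6.5)))
E
```

```text
clock: 17.85
tool_pos: [0.6023, 0.0456, 0.1903]
eef_rot: [3.136, -0.004, 0.119]
ft_force: [0.1, -0.4, -2.2]
finger_gap: 0.031
[ 0.0783  0.4638  0.2201  1.3232 -0.0055  3.1012] (array([ -0.7745,  -0.0545, 105.3291]), array([ 0.3229, -0.2137,  0.297 ]))
```

```bash
python3 -m pendant '0 0 25 0 0 0 0;0 0 55 0 0 0 0;0 0 80 0 0 0 0;0 0 94 0 0 0 0;0 0 101 0 0 0 0;0 0 104 0 0 0 0;0 0 106 0 0 0 0;0 0 106 0 0 0 0'
```

```text
clock: 18.65
tool_pos: [0.6034, 0.045, 0.0851]
eef_rot: [3.136, -0.005, 0.118]
ft_force: [0.4, 0.8, -1.0]
finger_gap: 0.031
```

```bash
python3 -m pendant '0 0 2 0 0 0 0;0 0 4 0 0 0 0;0 0 5 0 0 0 0;0 0 6 0 0 0 0'
```

```text
clock: 19.05
tool_pos: [0.6035, 0.045, 0.0798]
eef_rot: [3.136, -0.006, 0.118]
ft_force: [-1.8, -0.2, 5.2]
finger_gap: 0.0311
```

Contact with the floor. I'll release and retreat.

```bash
python3 -m pendant '0 0 1 0 0 0 0.6;0 0 1 0 0 0 0.6;0 0 1 0 0 0 0.6;0 0 -20 0 0 0 0.6;0 0 -60 0 0 0 0.6;0 0 -100 0 0 0 0.6;0 0 -130 0 0 0 0.6;0 0 -150 0 0 0 0.6;-50 0 -150 0 0 0 0.6;-100 0 -150 0 0 0 0.6;-150 0 -150 0 0 0 0.6;-200 0 -150 0 0 0 0.6'
python3 -m pendant '-40 -40 0 0 0 0 0.6;-60 -80 0 0 0 0 0.6;-60 -120 0 0 0 0 0.6;-60 -160 0 0 0 0 0.6;-60 -160 0 0 0 0 0.6;-60 -160 0 0 0 0 0.6'
python3 - <<'E'
from h import *
s=ctrl.camera('side')[:,:,::-1];t=ctrl.camera('top')[:,:,::-1]
o=np.zeros((600,800,3),np.uint8); o[:300]=cv2.resize(t[60:315,100:490],(800,300)) if 0 else 0
o[:,:400]=cv2.resize(t[60:330,190:490],(400,360)) [0:0].sum() if 0 else 0
a=cv2.resize(t[40:310,100:490],(560,388),interpolation=2);b=cv2.resize(s[120:280,180:470],(384,212),interpolation=2)
o[:388,:560]=a;o[388:,:384]=b
cv2.imwrite('pics/f.png',o)
hsv=cv2.cvtColor(np.ascontiguousarray(t),cv2.COLOR_BGR2HSV);m=cv2.inRange(hsv,(110,150,50),(130,255,255))
for c in cv2.findContours(m,0,2)[0]:
    if cv2.contourArea(c)>200: print(cv2.minAreaRect(c))
ob=ctrl.get_obs();print(ob['ft_force'],ob['tool_pos'],ob['joint_velocities'])
E
```

```text
clock: 20.25
tool_pos: [0.4021, 0.0219, 0.2284]
eef_rot: [3.136, -0.006, 0.119]
ft_force: [0.8, -0.2, 1.2]
finger_gap: 0.051
clock: 20.85
tool_pos: [0.3423, 0.0675, 0.2272]
eef_rot: [-3.108, -0.005, 0.167]
ft_force: [0.3, -0.3, 0.4]
finger_gap: 0.0512
((451.81085205078125, 274.3648681640625), (39.45575714111328, 13.645115852355957), 80.53767395019531)
((309.7563171386719, 210.41116333007812), (14.3919038772583, 40.610816955566406), 4.085616588592529)
((265.44110107421875, 206.69041442871094), (40.51301193237305, 14.865240097045898), 83.9909896850586)
[0.1769 0.5249 0.8755] [0.3418 0.0674 0.227 ] [-0.0022 -0.0057 -0.0061  0.0041  0.0021  0.0015]
```

View pics/f.png

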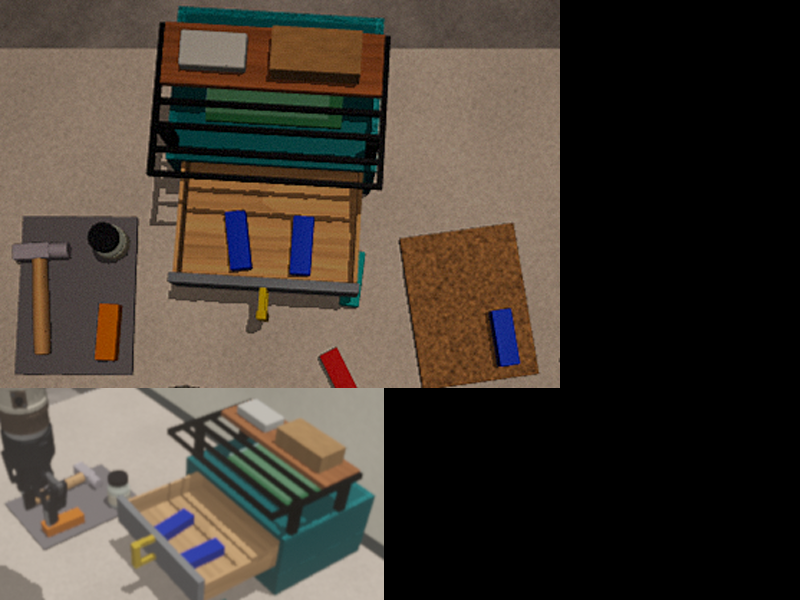

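The final pictures show both bars flat and apart in the open drawer, at (238,240) and (302,245). The third bar is at top px (451.8,274.4), against (451.8,274.3) at the start. The amber bar, hammer and jar look unmoved, and the arm is clear and still.

```bash
python3 -c "
from workcell import ctrl
print(ctrl.finish_job())"
```

```text
the job is handed in; nothing more can be done
None
```

I pulled the drawer out to its stop, laid two blue bars flat and side by side on its floor, and handed the job in at about 21 s of the 69 s allowed. No verdict was reported.

- **Drawer:** the wrist force rose to about 35 N at the end of the pull, which I took as the stop. The later pictures still show it wide open.
- **Two placed bars:** both were lowered until the tool felt the floor, then released. The last top and side views show them flat, apart and fully inside.
- **Third bar and bystanders:** the third blue bar is within 0.1 px of its starting position in the top view. The amber bar, hammer and jar look unmoved by eye. I did not measure them.
- **Robot:** the arm ended clear of everything and still.

Three things went differently from plan:
- **Handle grip:** it was slightly off-centre and put a brief 42 N side load on the wrist.
- **Second bar's grip:** the first grip sat too high, so I re-gripped it lower before lifting.
- **Second bar's angle:** joint 6 reached the end of its range on the way to the drawer. I laid the bar down about 10 degrees off the drawer's own axis.

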